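# Shut the tagged air valve under the sliding cover

## Robot

A 6-joint arm with a two-finger parallel gripper is mounted at the origin on the work surface. World frame = base frame: x ahead of the robot, y to its left, z up, the work surface at z = 0. Lengths are in m, angles in rad, forces in N, time in s.
With the tool pointing down it reaches from about 0.325 to 0.775 m from the base axis. Payload 5.5 kg.
Tool frame: the origin (TCP) lies between the finger pads; the fingertips stand 8 mm ahead of it and the grasp point (between the pads) lies 11 mm behind it (tcp_to_tips is the distance from the TCP to the fingertips, in m); z points along the fingers, y is the direction in which the jaws open and shut (so a half turn about z gives the same grasp; the last joint's range is limited). The gripper opens to 88 mm and grips with 3 to 60 N. Pads are 20 mm wide; open, the fingers measure 115 mm over their backs; the gripper's body (75 mm by 178 mm) begins 61 mm behind the grasp point.
Start: joints at [1.2, 0.091, 1.231, -0, 1.82, -0.057], TCP at [0.185, 0.571, 0.206] pointing down, gripper open.
Joint ranges: [-2.87, 2.87], [-0.86, 2.18], [0.17, 2.46], [-1.51, 4.65], [0.06, 2.69], [-2.65, 2.65]. Speed limits (rad/s): [2.57, 2.57, 3.01, 3.14, 3.14, 3.14].

## Interface

Orientations are given as a unit quaternion [w, x, y, z].
In Python, from bench import * gives the robot as it stands. Calls block until the motion is done:
- move_to(position, orientation): joint-space move of the TCP to a pose.
- move_l(position, speed=0.15, orientation=None): straight line of the TCP; orientation=None keeps the orientation; speed is the mean speed in m/s.
- movej(angles): joint-space move.
- gripper_open() and close(): open the fingers fully, or close them until they stop; the grip force is fixed at half the most.
- hold(seconds).
- inverse_kinematics(position, orientation): joint angles nearest the present ones, or None.
- state(): the state.
- get_image(name): name is "scene" or "top"; returns a dict with "frame" (400x640x3 uint8, blue, green, red), "depth" (400x640 float32, m along the optical axis (not along the pixel's ray), 0 where there is no reading), "camera_matrix" (3x3 intrinsics, pixels), "view" (4x4, takes a point from world to camera coordinates). Camera axes: x right, y up, looking along -z (the intrinsics and any distortion apply to the point x, -y, -z); pixel columns grow to the right and rows downward; lengths in m; the calibration is good to about 2 mm. A picture is of the moment at which its call begins.
A pose or a line that the arm cannot do raises IKError and nothing moves.
- job_done(): hands the job in, once; it reports no verdict.
The state is a dict: "time": time; "joint_pos": joint angles; "dq": joint speeds; "joint_torque": joint torques, N m; "ee_pos": TCP position; "ee_rot": TCP orientation; "ft_force": force on the tool from outside, world axes, zero at the start; "moment": the same for the moment, N m; "finger_gap": finger opening in m.
Only numpy, scipy, OpenCV 4.12 (cv2) and the standard library are available. Lean on these libraries where they do the work, as an engineer would, in place of code of your own. Each camera call takes 0.05 s, during which the arm holds its last target. There are 200 camera calls.

## Task

Shut off the compressed air to the tagged outlet of the bench air box: slide the aluminium cover fully aside along its guides to the end stop, without lifting it, then push the valve handle that carries the round tag a quarter turn clockwise (seen from above) until it stands square across its pipe at its stop. Only push, with light force and with the fingertips or the outside of the fingers: grip and lift nothing. Leave the cover open, the other handle as it is, and the things on the bench alone, and finish with the hand clear.

Things in the scene. Friction and masses are not known exactly. Their poses are not given: they have to be found in the camera images.
- duct: Long low plywood box fixed on the bench, 192 (its x) x 592 (its y) x 100 mm high, turned up to 12 degrees. Origin: bench level under the hatch centre; x points away from the robot, y along the box to the robot's left, z up. Deck (top) at z 100, from y -432 to 160 mm; walls 12 mm. Brass stubs with couplers stick out 30 mm from its front at z 40.
- hatch (a point): Centre of the hatch, a hole in the deck, at deck height (z 100 mm); axes of the box. The hole spans x -70 to 70, y -130 to 130 mm and holds two valves side by side; pipes and valve bodies inside reach up to z 66 mm, the handles lie at z 66 to 92 mm. Deck is solid elsewhere. Two wooden guide strips, 9 mm high, run along the whole deck at x -96 to -85 and 85 to 96 mm.
- end_stop (a point): Middle of the foot of the end stop's inner face, a 9 mm high wooden strip across the deck at y = -420 mm of the box, z 100 mm; the open cover's far edge comes against it.
- cover: Loose aluminium sheet 166 (x) x 280 (y) x 3 mm, 0.3 to 0.5 kg, flat on the deck between the guides (2 mm play each side), over the hatch. Origin: centre of its underside, axes of the box. Starts at y -20 to 0 mm of the box; at the end stop it is at y -280. Push the outer face of its lip to slide it to -y; it takes 1.5 to 4 N and stays where it is left.
- cover_lip (a point): Middle of the outer (+y) face of the cover's folded-up lip, 15 mm above the underside, 140 mm from the cover's origin along +y. The lip stands along the cover's +y edge: 160 mm wide (x), 4 mm thick, its top 25 mm above the underside.
- tagged_pivot (a point): On the vertical turning axis of the tagged valve at grip height (85 mm above the bench), axes of the box. The two valves stand about 95 mm apart along the box's y, both at its x = 20 mm; either may be the tagged one.
- tagged_handle (a joint): Angle of the tagged handle, rad. 0: open, pointing from its pivot along -x of the box (to the robot). Turns clockwise from above to a hard stop at 1.571: shut, pointing along +y of the box. Starts at 0 to 0.15. Stiff: 0.2 N m (about 4 N at the grip); stays where it is left.
- tagged_grip (a point): Middle of the tagged handle's grip, a black bar 48 long, 14 wide, 9 mm tall (z 80 to 89), its middle 48 mm and end 72 mm from the pivot axis. A round aluminium tag, 26 mm across, 2.5 mm thick, is riveted flat on top, centred 57 mm from the axis (z 89 to 91.5).
- plain_pivot (a point): The same point of the other valve, which has no tag.
- plain_grip (a point): Middle of the other handle's grip, same shape without a tag. It also points towards the robot (open) and is to stay as it is.
- plain_handle (a joint): Angle of the other handle, measured in the same way; starts at 0 to 0.15.
- plaque: Bystander: pine plaque lying flat, 85 x 200 x 20 mm; origin: centre of its underside.
- ink: Bystander: black jar with a white cap, 38 mm diameter, 62 mm tall; origin: centre of its underside.
- marker: Bystander: capped marker lying flat, 135 mm long, 13 mm thick; origin: centre of its underside.
- brushpot: Bystander: white pot with brushes, 74 mm diameter, pot 85 mm and brushes 155 mm tall; origin: centre of its underside.
- tagged_valve: The tagged ball valve with its pipe, coupler and handle. Origin: on its turning axis at bench level, axes as those of the box.

How it is judged:
On the way, in this order (a step that is already met when the one before it is completed fails the run):
1. the cover is slid fully aside, within 15 mm of its end stop (y of cover in the frame of duct below -0.265 m), for 0.2 s.
2. the tagged handle is pushed shut, within 0.1 rad of its stop (value of joint tagged_handle above 1.47 rad), for 0.2 s.
At the end, for the whole second after the job is handed in: The tagged handle is within 0.1 rad of its shut stop; the cover lies flat on the deck, at rest, within 15 mm of the end stop; the other handle's grip is within 12 mm and every bystander within 30 mm of where it began (value of joint tagged_handle above 1.47 rad and y of cover in the frame of duct below -0.265 m and z of cover in the frame of duct below 0.104 m and angle between cover's own z axis and vertical below 0.05 rad and linear speed of cover below 0.01 m/s and distance of plain_grip from where it was at the start of the episode below 0.012 m and distance of each of plaque, ink, marker, brushpot from where it was at the start of the episode below 0.03 m); the robot touches nothing.
It fails at once if the cover is lifted (10 mm) or tipped (0.1 rad) (z of cover in the frame of duct above 0.11 m or angle between cover's own z axis and vertical above 0.1 rad).
It fails at once if the other handle is pushed (its grip moves 12 mm) (distance of plain_grip from where it was at the start of the episode above 0.012 m).
It fails at once if the cover is gripped or forced (over 35 N from the fingers) (contact force between the fingers and cover above 35 N).
It fails at once if the tagged valve is gripped or forced (over 35 N from the fingers) (contact force between the fingers and tagged_valve above 35 N).
It fails at once if a bystander is moved or lifted by 30 mm (distance of any of plaque, ink, marker, brushpot from where it was at the start of the episode above 0.03 m).
It also fails if it takes over 48 s, if anything falls off the work surface, if the arm or the gripper's body presses on something with over 40 N, if the wrist force passes 120 N, or if a joint passes its speed limit or range.

## Working session

There is one attempt and no reset: what is moved stays moved. The work goes in short steps, each a Python script; the robot and the scene stay as the last script left them, time stands still between calls to the robot, and variables do not carry over. Pictures are saved under pics/ and viewed, about 8 in all and at most 12, crops included, and the job is handed in when it is done.

```bash
mkdir -p pics; ls
python3 - <<'E'
from bench import *
import cv2,numpy as np
for n in("scene","top"):
    im=get_image(n); cv2.imwrite(f"pics/{n}0.png",im["frame"]); np.savez(f"pics/{n}0.npz",**im)
    print(n,im["camera_matrix"].tolist(),np.round(im["view"],3).tolist())
print(state())
E
```

```text
pics
scene [[382.66428150067617, 0.0, 314.9622255271835], [0.0, 382.66428150067617, 204.7933273380354], [0.0, 0.0, 1.0]] [[0.571, 0.821, 0.01, -0.413], [-0.488, 0.329, 0.808, 0.202], [0.66, -0.466, 0.589, -1.357], [0.0, 0.0, 0.0, 1.0]]
top [[403.10214113302436, 0.0, 318.0159674964977], [0.0, 403.10214113302436, 197.51377507792128], [0.0, 0.0, 1.0]] [[0.106, -0.994, -0.003, 0.011], [0.974, 0.103, 0.201, -0.627], [-0.2, -0.024, 0.979, -0.924], [0.0, 0.0, 0.0, 1.0]]
{'time': 0.1, 'joint_pos': array([ 1.20032235e+00,  9.18106862e-02,  1.23175879e+00, -2.13470281e-06,
        1.81979194e+00, -5.67145189e-02]), 'dq': array([ 2.39572529e-03, -2.17585000e-03, -3.43693722e-03,  6.97816417e-04,
        1.94555560e-03,  1.37602580e-05]), 'joint_torque': array([ 2.25007912e-03, -4.47860634e+01, -4.07568634e+01,  7.00593833e-02,
        2.84083304e-02, -1.37890956e-04]), 'ee_pos': array([0.18508748, 0.57043352, 0.20510751]), 'ee_rot': array([-1.86454545e-04,  1.56237218e-01,  9.87719165e-01, -8.64503390e-04]), 'ft_force': array([-0.21809671, -0.14004272, -0.19550066]), 'moment': array([-0.04928661, -0.01000204, -0.01012864]), 'finger_gap': 0.08773839626337461}
```

View pics/top0.png

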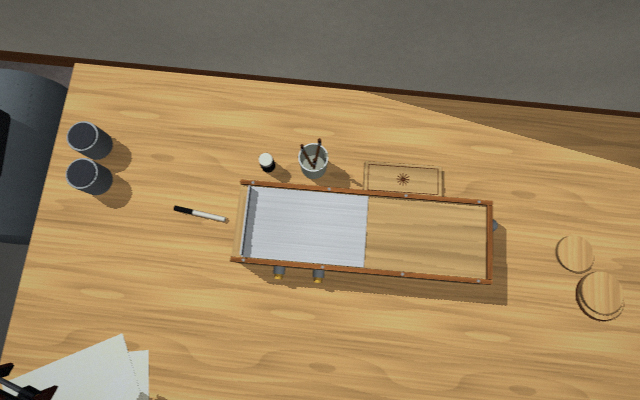

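View pics/scene0.png

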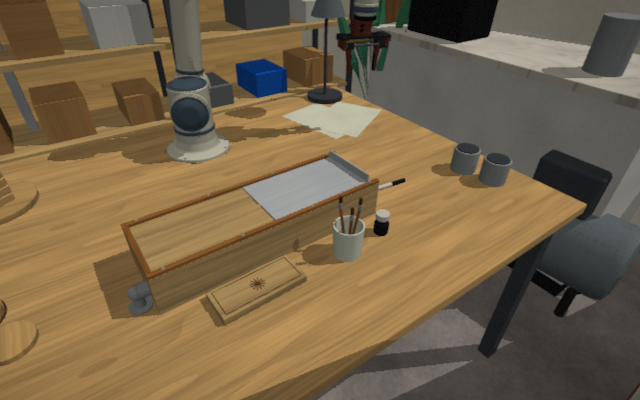

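The top view shows the box with its guide strips, corners about (242,182), (492,203), (490,283) and (232,260). The cover runs from column 245 to 367, with its lip at the left. The ink jar is at (266,162), the pot at (313,160), the plaque at (403,179) and the marker at (200,214). Next I fit the box on the guide-top plane.

```bash
cat > h.py <<'E'
import cv2,numpy as np
def rays(im,uv,z):
    K,V=im["camera_matrix"],im["view"]; uv=np.asarray(uv,float).reshape(-1,2)
    d=np.c_[(uv[:,0]-K[0,2])/K[0,0],-(uv[:,1]-K[1,2])/K[1,1],-np.ones(len(uv))]@V[:3,:3]
    c=-V[:3,:3].T@V[:3,3]
    return c+d*((z-c[2])/d[:,2])[:,None]
def proj(im,p):
    q=im["view"][:3,:3]@np.asarray(p)+im["view"][:3,3]; K=im["camera_matrix"]
    return K[0,0]*q[0]/-q[2]+K[0,2],-K[1,1]*q[1]/-q[2]+K[1,2]
E
python3 - <<'E'
from h import *
im=dict(np.load("pics/top0.npz")); f=im["frame"]
hsv=cv2.cvtColor(f,cv2.COLOR_BGR2HSV); b,g,r=[f[...,i].astype(int) for i in range(3)]
m=((r-g>40)&(r-b>50)&(r<200)&(hsv[...,1]>120)).astype(np.uint8)
m[:170]=0;m[295:]=0;m[:,:225]=0;m[:,500:]=0
n,l,s,_=cv2.connectedComponentsWithStats(m,connectivity=8); print(s[s[:,4]>30].tolist())
k=np.isin(l,[i for i in range(1,n) if s[i,4]>150])
v,u=np.nonzero(k); P=rays(im,np.c_[u,v],.109)[:,:2]
R=cv2.minAreaRect(P.astype(np.float32)); print(R, cv2.boxPoints(R).round(4).tolist())
o=f.copy(); o[k]=(255,0,255); cv2.imwrite("pics/m.png",cv2.resize(o[160:300,220:510],None,fx=2.7,fy=2.7,interpolation=0))
# cover: grey pixels
c=((hsv[...,1]<50)&(g>110)).astype(np.uint8); c[:180]=0;c[275:]=0;c[:,:235]=0;c[:,380:]=0
n,l,s,_=cv2.connectedComponentsWithStats(c); i=1+np.argmax(s[1:,4]); v,u=np.nonzero(l==i)
R2=cv2.minAreaRect(rays(im,np.c_[u,v],.103)[:,:2].astype(np.float32)); print(R2,cv2.boxPoints(R2).round(4).tolist())
# depth check
D=im["depth"];print(D[230,300],D[235,430])
for (uu,vv) in [(300,230),(430,235),(245,225),(238,225),(266,158),(403,179)]:
    p=rays(im,[(uu,vv)],0)[0]; c0=-im["view"][:3,:3].T@im["view"][:3,3]
    dd=p-c0; t=D[vv,uu]/-(im["view"][2,:3]@dd); print((uu,vv),(c0+dd*t).round(3))
E
```

```text
[[0, 0, 640, 400, 252673], [238, 176, 91, 15, 406], [330, 185, 165, 99, 1139], [229, 257, 13, 5, 52], [244, 258, 77, 11, 354], [323, 265, 78, 11, 348], [403, 272, 75, 11, 336]]
((0.5519660115242004, -0.033361077308654785), (0.20235119760036469, 0.600318968296051), 0.7294621467590332) [[0.44699999690055847, 0.265500009059906], [0.4546000063419342, -0.33480000495910645], [0.6570000052452087, -0.33219999074935913], [0.6492999792098999, 0.26809999346733093]]
((0.5455223917961121, 0.10070429742336273), (0.16750378906726837, 0.2856847047805786), 1.0684340000152588) [[0.45910000801086426, 0.24199999868869781], [0.4643999934196472, -0.043699998408555984], [0.6319000124931335, -0.0406000018119812], [0.6266000270843506, 0.2451000064611435]]
0.9310867 0.93293244
(300, 230) [0.533 0.109 0.104]
(430, 235) [ 0.554 -0.191  0.099]
(245, 225) [0.529 0.233 0.126]
(238, 225) [0.53  0.255 0.098]
(266, 158) [0.708 0.217 0.064]
(403, 179) [ 0.703 -0.135  0.018]
```

View pics/m.png

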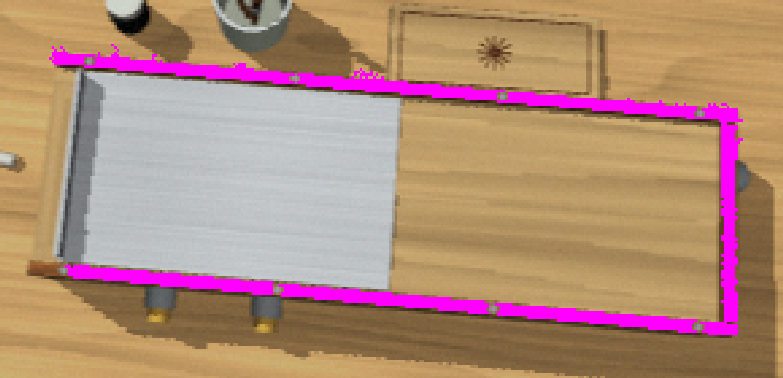

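The mask follows the guides cleanly, except for some shadow leak on the far outer edge. I'll refine using the strip centre lines, which are free of that leak.

Run:
```python
from h import *
im=dict(np.load("pics/top0.npz")); f=im["frame"]
hsv=cv2.cvtColor(f,cv2.COLOR_BGR2HSV); b,g,r=[f[...,i].astype(int) for i in range(3)]
m=((r-g>40)&(r-b>50)&(r<200)&(hsv[...,1]>120))
v,u=np.nonzero(m); P=rays(im,np.c_[u,v],.109)[:,:2]
th=np.arctan2(.0127,1); o=np.array([.452+.096,.108])
for it in range(6):
    ex=np.array([np.cos(th),np.sin(th)]); ey=np.array([-ex[1],ex[0]])
    q=np.c_[(P-o)@ex,(P-o)@ey]
    def fit(a,b,c,lo,hi,out):  # per-bin median of coordinate a near c along b
        B=np.arange(lo,hi,.01); X=[];Y=[]
        for t in B:
            s=(abs(q[:,b]-t)<.005)&(abs(q[:,a]-c)<out)
            if s.sum()>3: X.append(t);Y.append((q[s,a].min()+q[s,a].max())/2)
        k=np.polyfit(X,Y,1); e=np.array(Y)-np.polyval(k,X); ok=abs(e)<.003
        return np.polyfit(np.array(X)[ok],np.array(Y)[ok],1)
    kf=fit(0,1,-.0905,-.4,.1,.012); kb=fit(0,1,.0905,-.4,.1,.012); ke=fit(1,0,-.426,-.07,.07,.014)
    th-= (kf[0]+kb[0])/2*.7
    o=o+ex*((np.polyval(kf,-.15)+np.polyval(kb,-.15))/2)*.7+ey*(np.polyval(ke,0)+.426)*.7
print("th deg",np.degrees(th),o, "front",kf,"back",kb,"end",ke)
ex=np.array([np.cos(th),np.sin(th)]); ey=np.array([-ex[1],ex[0]])
w=lambda x,y:o+ex*x+ey*y
d=f.copy()
for x,y,z in [(-.096,-.432,.109),(.096,-.432,.109),(.096,.16,.109),(-.096,.16,.109),(-.096,.16,.1),(0,.16,.1),(-.07,.13,.1)]:
    a=proj(im,[*w(x,y),z]); cv2.circle(d,(round(a[0]),round(a[1])),1,(0,0,255),-1); print((x,y),np.round(a,1))
for uv,z in [((367.5,232),.103),((246.5,190),.125),((241.5,255),.125),((238,222),.1)]:
    p=rays(im,[uv],z)[0,:2]-o; print(uv,"box",(p@ex).round(4),(p@ey).round(4))
# brass stubs (yellow) at z .04
for uv in [(278,277),(317.5,280)]:
    p=rays(im,[uv],.04)[0,:2]-o; print("stub",(p@ex).round(4),(p@ey).round(4))
cv2.imwrite("pics/c.png",cv2.resize(d[160:300,220:510],None,fx=2.7,fy=2.7,interpolation=0))
np.savez("box.npz",o=o,th=th)
```

```text
th deg 1.0583913720448563 [0.54572945 0.10205095] front [-0.00046495 -0.09114265] back [0.00051732 0.0910683 ] end [-0.01023637 -0.42601971]
(-0.096, -0.432) [492.2 283.9]
(0.096, -0.432) [492.3 199.9]
(0.096, 0.16) [240.1 178.5]
(-0.096, 0.16) [229.4 260.4]
(-0.096, 0.16) [230.2 260.6]
(0, 0.16) [235.6 219.2]
(-0.07, 0.13) [244.7 250.4]
(367.5, 232) box -0.0034 -0.148
(246.5, 190) box 0.0664 0.1383
(241.5, 255) box -0.0822 0.131
(238, 222) box -0.0061 0.1537
stub -0.123 0.0533
stub -0.1217 -0.0423
```

View pics/c.png

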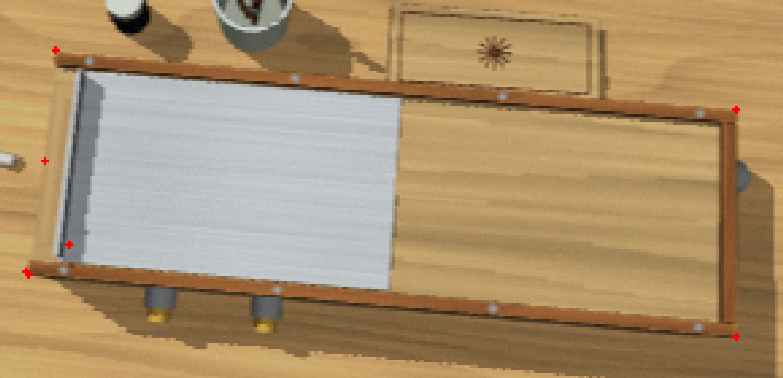

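Box pose: origin (0.546, 0.102), yaw 1.06°. The far edge of the cover is at y -0.148, so the cover is at y -0.008 and its lip face at 0.132. The stubs fall 95 mm apart at y 0.053 and -0.042, which matches the task data. Next I check reachability, close the fingers and push the cover.

```bash
cat >> h.py <<'E'
from bench import *
B=np.load("box.npz"); o,th=B["o"],float(B["th"])
ex=np.array([np.cos(th),np.sin(th)]); ey=np.array([-ex[1],ex[0]])
def W(x,y,z): return np.r_[o+ex*x+ey*y,z]
def Q(a):  # tool down, jaw axis at angle a in the box frame
    p=(a+th+np.pi/2)/2; return np.array([0,np.cos(p),np.sin(p),0])
def snap(name):
    im=get_image("top"); np.savez(f"pics/{name}.npz",**im); return im
E
python3 - <<'E'
from h import *
for a in (0,np.pi): print(a,[np.round(inverse_kinematics(W(*p),Q(a)),2) if inverse_kinematics(W(*p),Q(a)) is not None else None for p in [(0,.16,.2),(0,-.13,.114)]])
close()
move_to(W(0,.16,.20),Q(0)); s=state();print(s["time"],s["finger_gap"],s["joint_pos"].round(2))
f0=s["ft_force"]
move_l(W(0,.157,.114),.1)
print(state()["ee_pos"],W(0,.157,.114))
for y in (.145,.10,.05,-.03):
    move_l(W(0,y,.114),.08); s=state(); print(y,s["time"],(s["ft_force"]-f0).round(2))
im=snap("t1"); cv2.imwrite("pics/t1.png",cv2.resize(im["frame"][160:300,220:510],None,fx=2.7,fy=2.7))
E
```

```text
0 [array([ 0.39,  0.1 ,  1.24, -0.  ,  1.81,  0.37]), array([-0.11, -0.05,  1.53, -0.  ,  1.66, -0.13])]
3.141592653589793 [None, None]
3.1667 0.000733424199245759 [0.39 0.1  1.24 0.   1.81 0.37]
[0.5432801  0.25920295 0.11502048] [0.54282944 0.25902416 0.114     ]
0.145 4.475 [ 0.94 -0.69  1.  ]
0.1 5.1833 [ 1.44 -1.17  0.8 ]
0.05 5.9583 [ 0.72 -0.06  1.2 ]
-0.03 7.1083 [ 0.24 -1.24  1.36]
```

View pics/t1.png

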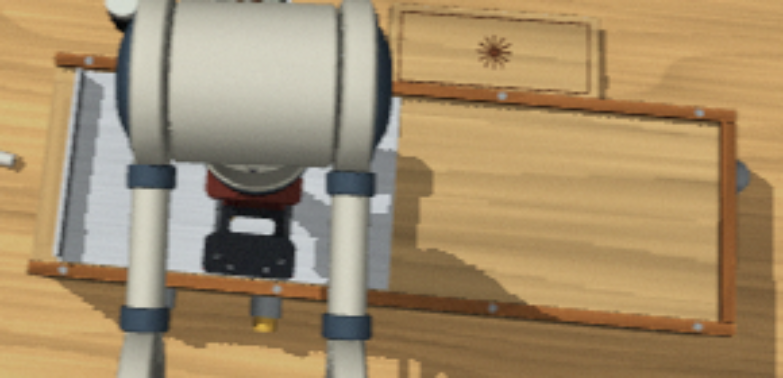

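The picture shows the cover still in its starting place, with its lip at columns 62–78 and the hand over the cover. The push did not engage, so I check the arm's actual pose before moving anything.

Run:
```python
from h import *
s=state();print(s["time"],s["ee_pos"],s["ee_rot"].round(3),W(0,-.03,.114),s["ft_force"].round(2),s["joint_pos"].round(3),s["finger_gap"])
im=get_image("scene"); np.savez("pics/s1.npz",**im)
print(proj(im,s["ee_pos"]),proj(im,W(0,.132,.125)))
cv2.imwrite("pics/s1.png",cv2.resize(im["frame"][110:280,180:420],None,fx=3.3,fy=3.3))
```

```text
7.1583 [0.54629016 0.07252033 0.11400106] [-0.     0.7    0.714  0.   ] [0.54628359 0.07205607 0.114     ] [-0.53  0.59  0.48] [ 0.07  -0.039  1.526  0.     1.655  0.051] 0.00042056378931058845
(np.float64(298.7261765738114), np.float64(184.47502888007287)) (np.float64(348.3239295875384), np.float64(162.34515965118763))
```

View pics/s1.png

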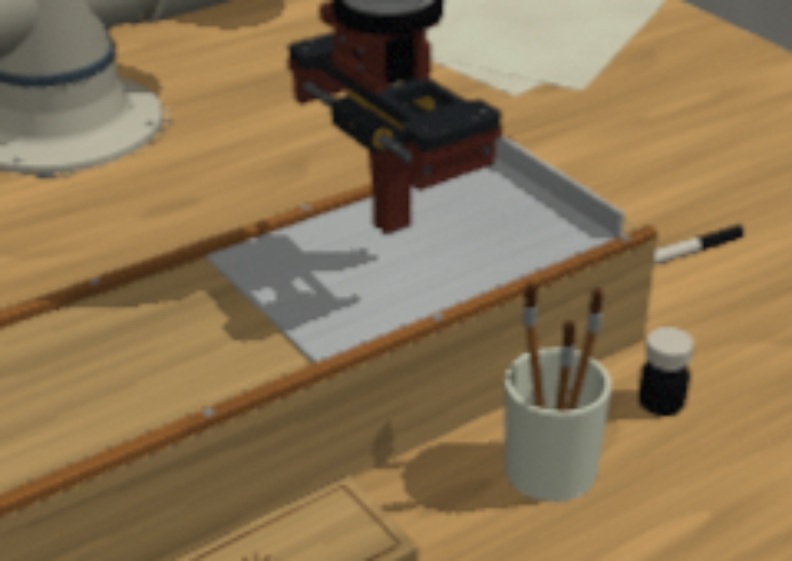

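The fingertip is at about (299,180) in the full scene image, but the TCP projects to row 184.5 and the tips should be lower still. So the tips look 25–30 mm higher than the stated tool length implies, and the hand passed over the lip. I'll measure the tip with depth.

Run:
```python
from h import *
def dep(im,uu,vv):
    p=rays(im,[(uu,vv)],0)[0]; c0=-im["view"][:3,:3].T@im["view"][:3,3]; dd=p-c0
    return c0+dd*(im["depth"][vv,uu]/-(im["view"][2,:3]@dd))
im=dict(np.load("pics/s1.npz"))
print("base state ee",state()["ee_pos"])
for v in range(150,186,2): print(v,[(*dep(im,u,v).round(3),) for u in (296,299,302)])
print("lip top",dep(im,350,165).round(3),dep(im,360,172).round(3), "covertop",dep(im,280,190).round(3))
```

```text
base state ee [0.54625972 0.07255724 0.11398881]
150 [(np.float64(0.575), np.float64(0.049), np.float64(0.231)), (np.float64(0.571), np.float64(0.059), np.float64(0.226)), (np.float64(0.614), np.float64(0.039), np.float64(0.251))]
152 [(np.float64(0.58), np.float64(0.046), np.float64(0.229)), (np.float64(0.583), np.float64(0.052), np.float64(0.229)), (np.float64(1.231), np.float64(-0.36), np.float64(0.641))]
154 [(np.float64(0.579), np.float64(0.046), np.float64(0.223)), (np.float64(0.594), np.float64(0.045), np.float64(0.231)), (np.float64(0.57), np.float64(0.068), np.float64(0.212))]
156 [(np.float64(0.556), np.float64(0.06), np.float64(0.203)), (np.float64(0.594), np.float64(0.044), np.float64(0.226)), (np.float64(0.604), np.float64(0.046), np.float64(0.23))]
158 [(np.float64(0.556), np.float64(0.06), np.float64(0.198)), (np.float64(0.558), np.float64(0.067), np.float64(0.197)), (np.float64(0.606), np.float64(0.045), np.float64(0.226))]
160 [(np.float64(0.555), np.float64(0.061), np.float64(0.192)), (np.float64(0.557), np.float64(0.068), np.float64(0.191)), (np.float64(0.558), np.
[... 1583 characters left out ...]
), np.float64(0.139)), (np.float64(0.556), np.float64(0.077), np.float64(0.137))]
180 [(np.float64(0.554), np.float64(0.06), np.float64(0.136)), (np.float64(0.514), np.float64(0.094), np.float64(0.103)), (np.float64(0.521), np.float64(0.099), np.float64(0.105))]
182 [(np.float64(0.52), np.float64(0.081), np.float64(0.105)), (np.float64(0.524), np.float64(0.087), np.float64(0.104)), (np.float64(0.53), np.float64(0.093), np.float64(0.105))]
184 [(np.float64(0.53), np.float64(0.074), np.float64(0.106)), (np.float64(0.534), np.float64(0.081), np.float64(0.105)), (np.float64(0.536), np.float64(0.089), np.float64(0.104))]
lip top [0.553 0.232 0.122] [0.594 0.232 0.121] covertop [0.529 0.028 0.105]
```

By depth the closed tips are at z ≈ 0.136 with the TCP at 0.114. That puts them 22 mm behind the TCP, where the data says 8 mm ahead. It also explains why the hand cleared the lip (top at 0.125). I'll back off and come down again with the measured tip offset, guarded, and check from the scene camera before pushing.

```bash
cat >> h.py <<'E'
TIP=.022  # measured: closed tips this far above the reported TCP
def dep(im,uu,vv):
    p=rays(im,[(uu,vv)],0)[0]; c0=-im["view"][:3,:3].T@im["view"][:3,3]; dd=p-c0
    return c0+dd*(im["depth"][vv,uu]/-(im["view"][2,:3]@dd))
def T(x,y,ztip): return W(x,y,ztip-TIP)
def guarded(p,speed=.08,step=.01,lim=8,orientation=None):
    """line in short steps; stops when the force change passes lim"""
    a=state(); f0=a["ft_force"]; n=max(1,int(np.ceil(np.linalg.norm(p-a["ee_pos"])/step)))
    for k in range(1,n+1):
        move_l(a["ee_pos"]+(p-a["ee_pos"])*k/n,speed)
        d=state()["ft_force"]-f0
        if np.linalg.norm(d)>lim: print("force stop",k,n,d.round(1)); return False
    return True
E
python3 - <<'E'
from h import *
move_l(T(0,-.03,.16),.12); move_l(T(0,.158,.16),.25)
guarded(T(0,.158,.107),.08,.02)
s=state(); print(s["time"],s["ee_pos"],s["ft_force"].round(2))
im=get_image("scene"); np.savez("pics/s2.npz",**im)
u,v=map(round,proj(im,T(.01,.155,.107))); print(u,v)
for vv in range(v-16,v+8,2): print(vv,[(*dep(im,uu,vv).round(3).tolist(),) for uu in (u-2,u,u+2)])
cv2.imwrite("pics/s2.png",cv2.resize(im["frame"][80:260,240:480],None,fx=3.3,fy=3.3))
E
```

```text
9.5667 [0.54251519 0.2599681  0.08421952] [-0.38  0.64  0.22]
356 174
158 [(0.547, 0.25, 0.135), (0.553, 0.252, 0.137), (0.551, 0.261, 0.133)]
160 [(0.55, 0.248, 0.131), (0.552, 0.254, 0.13), (0.55, 0.263, 0.126)]
162 [(0.55, 0.249, 0.125), (0.549, 0.256, 0.122), (0.55, 0.263, 0.12)]
164 [(0.55, 0.249, 0.118), (0.549, 0.257, 0.115), (0.551, 0.263, 0.114)]
166 [(0.568, 0.234, 0.126), (0.571, 0.238, 0.126), (0.549, 0.265, 0.106)]
168 [(0.569, 0.233, 0.12), (0.576, 0.234, 0.123), (0.585, 0.233, 0.128)]
170 [(0.57, 0.233, 0.115), (0.579, 0.232, 0.119), (0.586, 0.233, 0.123)]
172 [(0.57, 0.233, 0.108), (0.577, 0.234, 0.111), (0.586, 0.233, 0.116)]
174 [(0.574, 0.23, 0.105), (0.581, 0.231, 0.108), (0.586, 0.234, 0.11)]
176 [(0.58, 0.225, 0.104), (0.586, 0.227, 0.106), (0.589, 0.232, 0.106)]
178 [(0.59, 0.217, 0.105), (0.595, 0.219, 0.107), (0.594, 0.227, 0.104)]
180 [(0.6, 0.209, 0.107), (0.601, 0.215, 0.106), (0.603, 0.22, 0.105)]
```

View pics/s2.png

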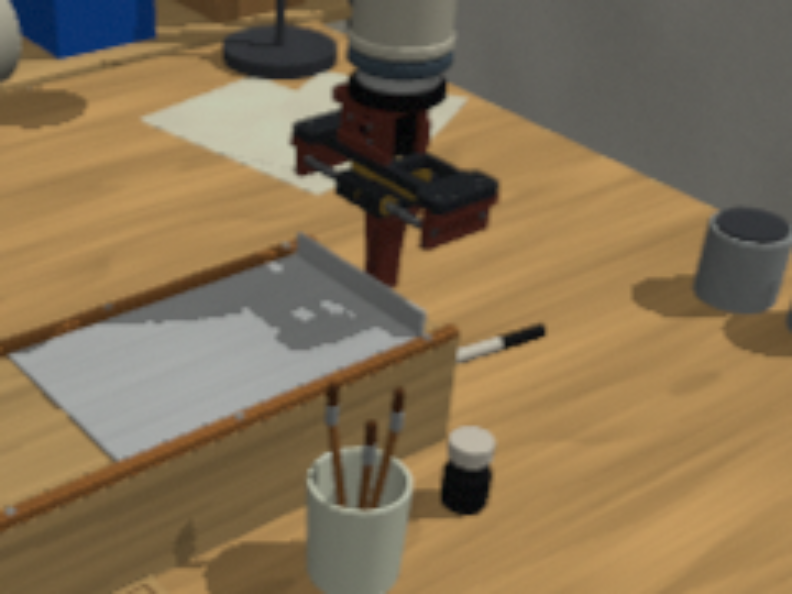

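The finger now stands behind the lip, its tip at z ≈ 0.106 and its near face about 17 mm from the lip (crop row 280). Now I push with force checks.

Run:
```python
from h import *
f0=state()["ft_force"]
ok=True
for y in (.135,.12,.09,.05,0,-.05,-.09,-.115,-.122,-.126,-.129):
    move_l(T(0,y,.107),.08); s=state(); d=s["ft_force"]-f0; print(y,round(s["time"],2),d.round(1), s["ee_pos"].round(4))
    if np.linalg.norm(d)>14: print("stop");break
p=state()["ee_pos"]; move_l(p+np.r_[ey*.03,0],.1); p=state()["ee_pos"];p[2]=.16; move_l(p,.15)
move_to(W(-.1,.32,.25),Q(0))
im=snap("t2"); print(state()["time"])
cv2.imwrite("pics/t2.png",cv2.resize(im["frame"][160:300,220:510],None,fx=2.7,fy=2.7))
```

```text
0.135 10.05 [-0.1  0.1 -1. ] [0.5434 0.2362 0.0851]
0.12 10.38 [ 0.5  0.  -0.6] [0.5436 0.2213 0.0851]
0.09 10.91 [ 1.3  0.1 -0.1] [0.5442 0.1912 0.0851]
0.05 11.56 [ 0.9  0.4 -0.6] [0.5449 0.1514 0.085 ]
0 12.33 [ 0.7  1.4 -1.5] [0.5458 0.1016 0.085 ]
-0.05 13.11 [ 1.  -0.1 -0.6] [0.5467 0.0516 0.085 ]
-0.09 13.76 [ 0.3  0.7 -0.9] [0.5474 0.0114 0.085 ]
-0.115 14.22 [ 0.1  0.7 -1.5] [ 0.5479 -0.0137  0.085 ]
-0.122 14.47 [ 0.4  0.8 -0.7] [ 0.548  -0.0204  0.085 ]
-0.126 14.72 [ 0.5  0.2 -0.7] [ 0.5481 -0.0242  0.085 ]
-0.129 14.97 [0.2 0.9 0.2] [ 0.5481 -0.0271  0.085 ]
17.7333
```

View pics/t2.png

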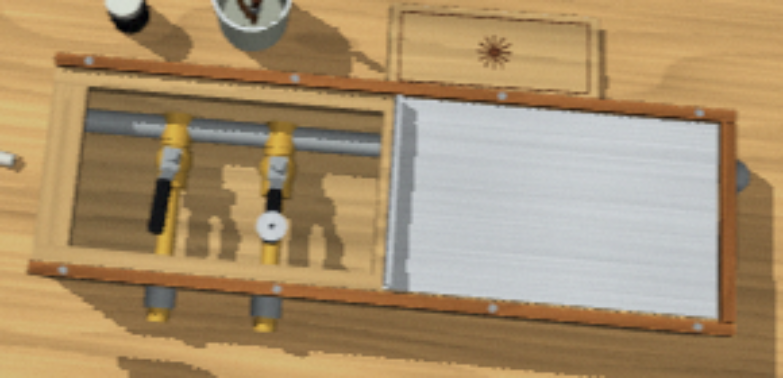

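The cover is open, its lip at crop column 392 and its far edge close to the end strip at 720. The tag is on the right-hand valve, at crop (271,226). The plain handle is on the left with its bar at (160,205). Now I measure those.

Run:
```python
from h import *
im=dict(np.load("pics/t2.npz"))
def bx(u,v,z):
    p=rays(im,[(u/2.7+220-.31,v/2.7+160-.31)],z)[0,:2]-o; return np.array([p@ex,p@ey]).round(4)
print("lip top",bx(396,97,.125),bx(388,289,.125),"far edge",bx(719,220,.103))
f=im["frame"];hsv=cv2.cvtColor(f,cv2.COLOR_BGR2HSV)
g=((hsv[...,1]<40)&(hsv[...,2]>180)).astype(np.uint8)
sub=np.zeros_like(g); sub[235:252,310:332]=g[235:252,310:332]
M=cv2.moments(sub,True); c=(M["m10"]/M["m00"],M["m01"]/M["m00"]); p=rays(im,[c],.0915)[0,:2]-o
t=np.array([p@ex,p@ey]); print("tag",c,t.round(4),M["m00"])
for nm,pts in dict(tagpivot=[(278,165),(272,185)],plain=[(165,182),(155,230),(173,160)],stub=[(158,315),(265,325)]).items():
    print(nm,[bx(*q,.04 if nm=="stub" else .087).tolist() for q in pts])
print("hatch corners",bx(88,88,.1),bx(72,243,.1),bx(384,110,.1))
```

```text
lip top [ 0.0772 -0.1377] [-0.0841 -0.1414] far edge [-0.0007 -0.4203]
tag (320.08988764044943, 243.3370786516854) [-0.038  -0.0412] 89.0
tagpivot [[0.0159, -0.0426], [-0.0021, -0.0389]]
plain [[-0.0076, 0.0544], [-0.0499, 0.0586], [0.0122, 0.0495]]
stub [[-0.1214, 0.0529], [-0.1217, -0.0431]]
hatch corners [0.0673 0.129 ] [-0.0681  0.1263] [ 0.0702 -0.1305]
```

The cover is at y ≈ -0.280, at its stop, and the hatch corners agree with the model to within 3 mm. The tagged pivot is at box (0.020, -0.043), with the tag 58 mm out at a small angle. I'll check body clearance from the earlier depth image, then go in on the -y side of the handle and push along the arc.

Run:
```python
from h import *
im=dict(np.load("pics/s2.npz"))
zs=[(round(float(dep(im,u,v)[2]),3),u,v) for u in range(325,392,3) for v in range(110,162,2) if np.linalg.norm(dep(im,u,v)[:2]-np.array([.543,.26]))<.12]
low=min(z for z,u,v in zs if abs(u-355)>7); print("lowest body z above TCP",low-.0842)
PV=np.array([.020,-.043])
def F(phi,gap,r=.046):
    h=np.array([-np.cos(phi),np.sin(phi)]); n=np.array([np.sin(phi),np.cos(phi)])
    return PV+r*h-(.0175+gap)*n
if low-.0842+.054<.114: raise SystemExit("body too low, think")
p0=F(0,.011); print(p0)
move_to(W(*p0,.16),Q(0)); 
if not guarded(T(*p0,.076),.08,.02,6): raise SystemExit
f0=state()["ft_force"]; print(state()["time"])
for phi in np.r_[0,np.arange(.12,1.5,.14),1.5]:
    move_l(T(*F(phi,0),.076),.06,Q(-phi)); s=state(); d=s["ft_force"]-f0
    print(round(phi,2),round(s["time"],2),d.round(1))
    if np.linalg.norm(d)>14: print("stop"); break
```

```text
lowest body z above TCP 0.018799999999999997body too low, think
```

Run:
```python
from h import *
im=dict(np.load("pics/s2.npz"))
for u,v in [(368,150),(370,153),(375,150),(380,148),(385,145),(388,142),(334,130),(331,131)]: print((u,v),dep(im,u,v).round(3),im["frame"][v,u])
```

```text
(368, 150) [0.622 0.227 0.199] [15 20 46]
(370, 153) [0.622 0.234 0.189] [24 30 63]
(375, 150) [0.623 0.249 0.193] [19 24 53]
(380, 148) [0.621 0.268 0.192] [18 23 50]
(385, 145) [0.622 0.283 0.197] [33 36 45]
(388, 142) [0.346 0.588 0.004] [37 55 86]
(334, 130) [0.481 0.229 0.196] [30 32 38]
(331, 131) [0.469 0.228 0.189] [15 19 49]
```

The earlier filter had picked up finger and lip pixels. The body's underside is at z ≈ 0.187, which is 0.103 above the TCP, so there is plenty of clearance. Now I push the handle.

```bash
cat > valve.py <<'E'
from h import *
PV=np.array([.020,-.043])
def F(phi,gap,r=.046):
    h=np.array([-np.cos(phi),np.sin(phi)]); n=np.array([np.sin(phi),np.cos(phi)])
    return PV+r*h-(.0175+gap)*n
E
python3 - <<'E'
from valve import *
p0=F(0,.011); print(p0)
move_to(W(*p0,.16),Q(0))
if not guarded(T(*p0,.076),.08,.02,6): raise SystemExit
f0=state()["ft_force"]; print(state()["time"])
for phi in np.r_[0,np.arange(.12,1.5,.14),1.5]:
    move_l(T(*F(phi,0),.076),.06,Q(-phi)); s=state(); d=s["ft_force"]-f0
    print(round(phi,2),round(s["time"],2),d.round(1))
    if np.linalg.norm(d)>14: print("stop"); break
im=get_image("scene"); cv2.imwrite("pics/s3.png",cv2.resize(im["frame"][80:260,180:420],None,fx=3.3,fy=3.3))
E
```

```text
[-0.026  -0.0715]
21.4833
0.0 21.82 [-0.6 -0.8 -0.7]
0.12 22.08 [-0.3 -1.7 -0.7]
0.26 22.38 [ 0.4 -1.3  0.5]
0.4 22.67 [ 0.8 -1.4 -0. ]
0.54 22.96 [ 0.9 -2.1  0.2]
0.68 23.25 [ 0.7 -1.8 -0.3]
0.82 23.54 [ 0.9 -2.  -0.8]
0.96 23.83 [ 0.5 -2.4 -0.7]
1.1 24.12 [ 0.6 -2.4 -0.9]
1.24 24.42 [-0.4 -1.7 -1.8]
1.38 24.71 [-1. -1. -2.]
1.5 24.98 [-9.8 -4.   2.9]
```

View pics/s3.png

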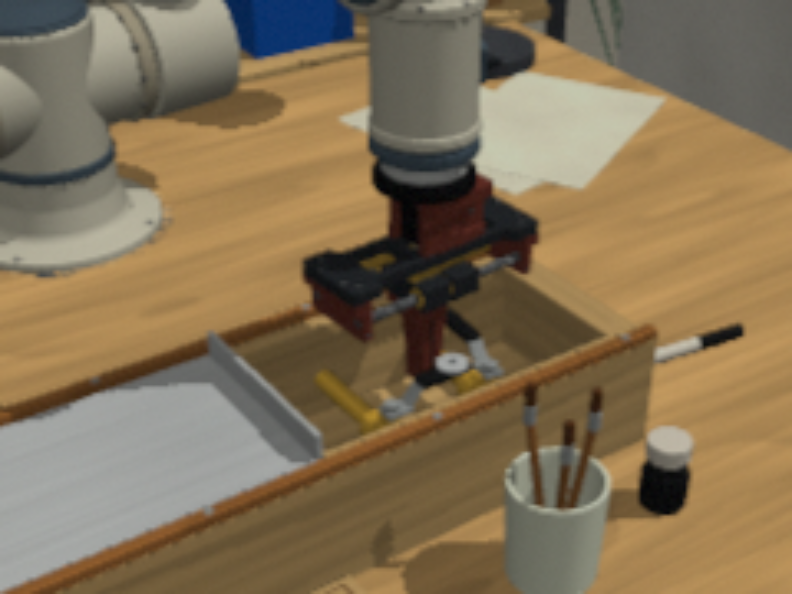

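The handle points along the box, and the jump to 10 N against the finger suggests it is at its stop. I hold briefly, back off, clear the hand and check from above.

Run:
```python
from valve import *
hold(.3); print(state()["ft_force"].round(1))
move_l(T(*F(1.5,.015),.076),.08); p=T(*F(1.5,.015),.17); move_l(p,.15)
move_to(W(-.1,.32,.25),Q(0))
im=snap("t3"); print(state()["time"])
cv2.imwrite("pics/t3.png",cv2.resize(im["frame"][150:300,220:510],None,fx=2.7,fy=2.7))
f=im["frame"];hsv=cv2.cvtColor(f,cv2.COLOR_BGR2HSV)
def box(u,v,z):
    p=rays(im,[(u,v)],z)[0,:2]-o; return np.array([p@ex,p@ey])
g=((hsv[...,1]<40)&(hsv[...,2]>180)).astype(np.uint8); g[:205]=0;g[228:]=0;g[:,:285]=0;g[:,:]*=1;g[:,330:]=0
n,l,s,c=cv2.connectedComponentsWithStats(g)
for i in range(1,n):
    if s[i,4]>25:
        q=box(*c[i],.0915); d=q-PV; print("tag?",s[i],c[i],q.round(4),"r",np.hypot(*d).round(4),"angle",np.arctan2(d[1],-d[0]).round(3))
```

```text
[-9.5 -3.7  2.5]
27.7833
tag? [294 212  10  11  72] [298.5 217. ] [0.0193 0.0149] r 0.0579 angle 1.558
```

View pics/t3.png

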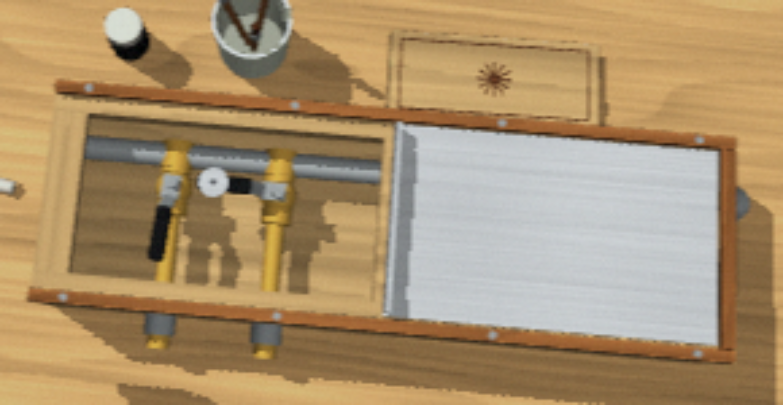

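The tagged handle stands square across its pipe (tag at crop (213,181), angle 1.56). The cover is at its end stop, and the plain handle and bench items are where they were. The hand is clear.

Run:
```python
from bench import *
job_done(); print(state()["time"])
```

```text
the job is handed in; nothing more can be done
the job is handed in; nothing more can be done
```

The air to the tagged outlet is shut off: the cover is slid to its end stop and the tagged handle is turned a quarter turn to shut. I handed the job in at about 28 s with the hand clear. The hand-in reported no verdict.

- **Cover:** the last picture shows it flat and unchanged. Its far edge, measured just after the push, was at box y -0.420, which puts the cover at about -0.280 against its end stop.
- **Tagged handle:** the angle measured from the tag was 1.56 rad, good to a few hundredths. A steady push of about 10 N against the finger at the end fits the hard stop.
- **Everything else:** the plain handle, plaque, jar, marker and pot look unmoved in the last picture. I checked these by eye only.

**Disagreement with the data:** the first push passed over the cover's lip without moving anything. Depth images showed the closed fingertips about 22 mm behind the reported TCP, where the data says 8 mm ahead. I used the measured offset for the rest of the job. The wrist force readings also stayed near their noise of about 1.5 N while the cover slid, so I confirmed that move by camera.

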